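# Sort out the mixed-up table condiments

### The job

The four condiment things on the dining table stand on one another's coasters. Put each on its own, upright and in the middle: the squeeze bottle on the round coaster, the lidded jar on the square one, the pale steel shaker on the three-sided one and the empty white ramekin on the oblong one; use the empty shiny tray (or free table) as a parking spot on the way and leave nothing there. Leave the wine glass standing where it is.

Things in the scene. Friction and masses are not known exactly. Their poses are not given: they have to be found in the camera images.
- bottle: Mustard-brown plastic squeeze bottle, round: body 51 mm in diameter from the bottom up to about 105 mm, narrower cap above it and a thin pointed nozzle, 158 mm tall in all, about 0.2 kg. Grip the body at 85 to 100 mm above its bottom. Stands upright at the start on another one's coaster. Origin: centre of its underside; z is its own long axis, up.
- jar: Round glass spice jar with red-brown contents and a pale steel screw cap: 58 mm in diameter up to 78 mm, cap 52 mm in diameter, 94 mm tall, about 0.2 kg. Stands upright at the start on another one's coaster. Origin: centre of its underside; z is its own long axis, up.
- shaker: Round plain pale steel shaker with small holes in its domed top: at most 68 mm in diameter, 104 mm tall, about 0.2 kg. Stands upright at the start on another one's coaster. Origin: centre of its underside; z is its own long axis, up.
- ramekin: Small open fluted white porcelain ramekin, round: 68 mm in diameter at the rim, 60 mm at the foot, 41 mm tall, hollow, about 0.1 kg. Can be gripped across its outside. Stands upright at the start on another one's coaster. Origin: centre of its underside; z is its own long axis, up.
- coaster_round: Thin flat cork coaster, fixed to the table, round, 108 mm in diameter. Own place of the squeeze bottle. Origin: centre of its underside on the table, z up; its top is 6 mm above the table.
- coaster_square: Thin flat cork coaster, fixed to the table, square, 98 x 98 mm. Own place of the lidded jar. Origin: centre of its underside on the table, z up; its top is 6 mm above the table.
- coaster_triangle: Thin flat cork coaster, fixed to the table, three-sided with rounded corners, each corner 77 mm from the centre (one on +x), each side 44 mm from it. Own place of the steel shaker. Origin: centre of its underside on the table, z up; its top is 6 mm above the table.
- coaster_oblong: Thin flat cork coaster, fixed to the table, oblong, 84 mm (x) x 150 mm (y). Own place of the ramekin. Origin: centre of its underside on the table, z up; its top is 6 mm above the table.
- tray: Empty round shiny pale metal tray, flat like a small plate, fixed to the table, 138 mm in diameter; its flat floor (126 mm across) is 4 mm above the table, with a bead round the edge 9 mm high. Coasters and tray lie at least 0.16 m apart, centre to centre. Origin: centre of its underside on the table, z up.
- wine_glass: Bystander: stemmed wine glass, 80 mm in diameter, 201 mm tall, loose, far left on the table. Origin: centre of its foot's underside, z up. (Also there, fixed, not to be handled: a tumbler 92 mm tall at the middle of the far edge, a pepper mill 217 mm tall far right, a fork along the right edge, a spoon along the far edge; all clear of the coasters and tray.)
Not all that is in view belongs to the job. There is more than one size of the bottle; the one meant has the size given above. Leave any purple or yellow look-alike of the shaker alone.

How it is judged (in metres and radians):
At the end, for the whole second after the job is handed in: Bottle on the round, jar on the square, shaker on the three-sided and ramekin on the oblong coaster: each within 15 mm of its coaster's centre, its bottom less than 12 mm above the table, upright within 0.1 rad, released and at rest (under 0.02 m/s) (horizontal distance between bottle and coaster_round below 0.015 m and height (world z) of each of bottle, jar, shaker, ramekin below 0.012 m and angle between each of bottle, jar, shaker, ramekin's own z axis and vertical below 0.1 rad and linear speed of each of bottle, jar, shaker, ramekin below 0.02 m/s and contact force between each of bottle, jar, shaker, ramekin and the fingers below 0.1 N and horizontal distance between jar and coaster_square below 0.015 m and horizontal distance between shaker and coaster_triangle below 0.015 m and horizontal distance between ramekin and coaster_oblong below 0.015 m); the robot touches nothing.
It fails at once if the wine glass is knocked (tilted over 0.3 rad) or shifted by more than 30 mm (distance of wine_glass from where it was at the start of the episode above 0.03 m or angle between wine_glass's own z axis and vertical above 0.3 rad).
It fails at once if one of the four things is tipped over (tilted over 0.8 rad) (angle between any of bottle, jar, shaker, ramekin's own z axis and vertical above 0.8 rad).
It also fails if it takes over 147 s, if anything falls off the work surface, if the arm or the gripper's body presses on something with over 40 N, if the wrist force passes 120 N, or if a joint passes its speed limit or range.

### The arm

A 6-joint arm with a two-finger parallel gripper is mounted at the origin on the work surface; the furniture and walls round the work are solid. World frame = base frame: x ahead of the robot, y to its left, z up, the work surface at z = 0. Lengths are in mm, angles in rad, forces in N, time in s.
With the tool pointing down it reaches from about 300 to 775 mm from the base axis. Payload 14.6 kg.
Tool frame: the origin (TCP) lies at the very end of the fingers, on their centre line; the grasp point (between the pads) lies 19 mm behind it; z points along the fingers, y is the line along which they close (so a half turn about z gives the same grasp; the last joint's range is limited). The gripper opens to 94 mm and grips with 3 to 60 N. Pads are 16 mm wide; open, the fingers measure 119 mm over their backs; the gripper's body (75 mm by 177 mm) begins 78 mm behind the grasp point.
Start: joints at [1.042, 0.3, 1.521, -0, 1.321, -0.067], TCP at [245.054, 492.38, 205.446] pointing down, gripper open.
Joint ranges: [-3.03, 3.03], [-0.79, 2.21], [0.23, 2.52], [-1.04, 4.18], [0, 3.07], [-2.55, 2.55]. Speed limits (rad/s): [2.22, 2.22, 2.57, 3.14, 3.14, 3.14].

### API

Orientations are given as [roll, pitch, yaw] about the fixed x, y, z axes, in that order (R = Rz(yaw) Ry(pitch) Rx(roll)).
In Python, from cell import manip, camera, get_calibration gives the robot as it stands.
- The arm moves only by the tool arm_command, never from a script. Its argument "targets" is a list of rows, each an object of numbers: "hand": the opening, from -1 (shut) to 1 (fully open), so that 0 is half open; "x", "y", "z": the shift along the tool's x, y, z in m; "yaw": the turn about the tool's z in rad. In form: [{"hand": .., "x": .., "y": .., "z": .., "yaw": ..}, ...]. A call has 1 to 10 rows; each row shifts and turns the commanded pose from where the row before left it, along the tool's axes as they then stand; what a row does not reach is not made up. A row lasts 1/10 s, in which the tool goes at most 50 mm and 8.59 degrees, less where a joint would pass 70% of its speed; a pose out of reach is approached as far as the arm can. A call is refused whole if a number of a shift passes 0.05 or a number of a turn 0.15, either way. A call with a gripper value outside its range is refused whole. The fingers move at their own pace and stop on an object; "newtons" is the grip in N (left out, the last holds). Time passes only in rows, so rows that do not move let the fingers close. It gives the time, the measured TCP pose, the force, the opening and the grip force at its end, in the units of the state.
- manip.read_state(): the state, without advancing time (a new reading comes with each control period).
- camera(name): name is "scene" or "top" or "wrist"; returns the picture (420x560x3 uint8, red, green, blue); there is no depth.
- get_calibration(name): a dict with "K" (3x3 intrinsics, pixels), "dist_coeffs" ([k1, k2, p1, p2, k3] as OpenCV has them; the pictures are not rectified), "cam_to_world" (4x4, takes a point from camera to world coordinates). Camera axes: x right, y up, looking along -z (the intrinsics and any distortion apply to the point x, -y, -z); pixel columns grow to the right and rows downward; lengths in mm; the calibration is good to about 2 mm. A picture is of the moment at which its call begins: read the wrist's pose just before it. get_calibration takes no time and is no camera call; for the wrist camera it gives the pose at the moment of the call.
- manip.sign_off(): hands the job in; it is judged then, once.
The state is a dict: "clock": time; "joints": joint angles; "qd": joint speeds; "effort": joint torques, N m; "eef_pos": TCP position; "eef_rot": TCP orientation; "wrist_force": force on the tool from outside, world axes, zero at the start; "moment": the same for the moment, N m; "finger_gap": finger opening in mm; "finger_force": force on a finger pad.
Only numpy, scipy, OpenCV 4.12 (cv2) and the standard library are available. Lean on these libraries where they do the work, as an engineer would, in place of code of your own. Each camera call takes 0.05 s, during which the arm holds its last target. There are 200 camera calls.

## Working session

There is one attempt and no reset: what is moved stays moved. The work goes in short steps, Python scripts to look and compute and a tool call to move; the robot and the scene stay as the last step left them, time stands still between calls to the robot, and variables do not carry over. Pictures are saved under pics/ and viewed, at most 14 in all, crops included, and the job is handed in when it is done.

Besides the shell and the picture viewer there is one more tool, called after "Call:" as a command line: name --argument value ..., lists and objects as JSON in quotes. arm_command: Moves the arm, as the interface text tells. Its arguments: {"type":"object","properties":{"targets":{"type":"array"},"newtons":{"type":"number"}},"required":["targets"]}

```bash
mkdir -p pics
python3 - <<'E'
from cell import manip,camera,get_calibration
import cv2
for n in("top","scene"):
    cv2.imwrite(f"pics/{n}0.png",cv2.cvtColor(cv2.resize(camera(n),(800,600),interpolation=cv2.INTER_CUBIC),cv2.COLOR_RGB2BGR))
    c=get_calibration(n);print(c)
print(manip.read_state())
E
```

```text
{'K': array([[525.1934434 ,   0.        , 272.84040069],
       [  0.        , 525.1934434 , 209.3210989 ],
       [  0.        ,   0.        ,   1.        ]]), 'dist_coeffs': array([0.05944035, 0.        , 0.        , 0.        , 0.        ]), 'cam_to_world': array([[-2.74016935e-02,  9.96396590e-01, -8.02681940e-02,
         3.36924300e+02],
       [-9.99515943e-01, -2.84936319e-02, -1.24897305e-02,
        -8.89700431e+00],
       [-1.47318573e-02,  7.98870998e-02,  9.96695050e-01,
         1.56204874e+03],
       [ 0.00000000e+00,  0.00000000e+00,  0.00000000e+00,
         1.00000000e+00]])}
{'K': array([[400.11163858,   0.        , 277.65894001],
       [  0.        , 400.11163858, 209.08470475],
       [  0.        ,   0.        ,   1.        ]]), 'dist_coeffs': array([-0.04127899,  0.        ,  0.        ,  0.        ,  0.        ]), 'cam_to_world': array([[ 7.92921964e-01,  3.89398847e-01, -4.68661176e-01,
        -1.07129376e+02],
       [-6.09323198e-01,  5.06709755e-01, -6.09893814e-01,
        -7.27285461e+02],
       [-1.67581934e-05,  7.69164327e-01,  6.39051044e-01,
         8.07007986e+02],
       [ 0.00000000e+00,  0.00000000e+00,  0.00000000e+00,
         1.00000000e+00]])}
{'clock': 0.1, 'joints': array([ 1.04240014e+00,  3.00399577e-01,  1.52152724e+00, -1.35124040e-05,
        1.32068096e+00, -6.66168561e-02]), 'qd': array([ 0.00052321, -0.00044225, -0.0019482 , -0.00136891,  0.00051391,
        0.00107272]), 'effort': array([ 1.23695718e-03, -5.32642901e+01, -3.53284013e+01,  7.09604868e-02,
        2.34725088e-02, -1.24752637e-04]), 'eef_pos': array([244.94361519, 492.18367912, 204.9483342 ]), 'eef_rot': array([-3.14057892e+00, -5.45144806e-05,  2.67981665e+00]), 'wrist_force': array([-0.30763959, -0.35938808, -0.81161582]), 'moment': array([ 0.02019355, -0.01709792, -0.04407815]), 'finger_force': 0.0, 'finger_gap': 94.13548170922616}
```

View pics/top0.png

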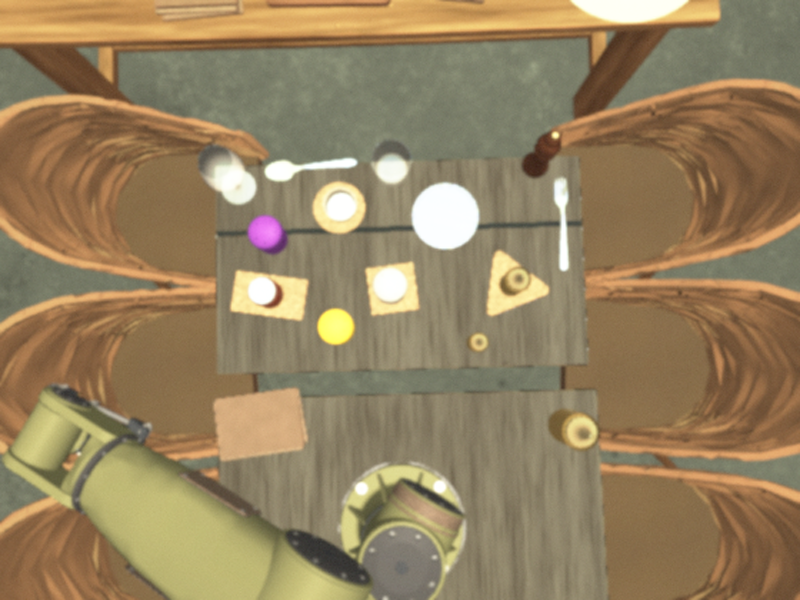

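View pics/scene0.png

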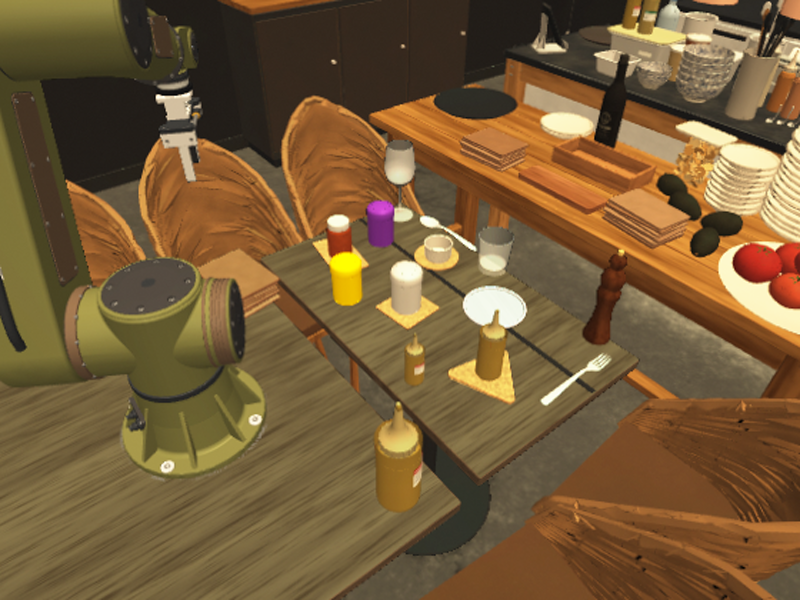

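The top view (800-wide) shows these candidates:
- **Bottles:** one on the triangle at (515,280), a small one at (479,342) and a big one at (579,431).
- **Shakers:** steel on the square at (390,287), purple at (267,234) and yellow at (336,327).
- **Jar:** on the oblong at (263,292).
- **Ramekin:** on the round at (340,207), with the tray at (446,216) and the tumbler at (392,162).

By description I choose the triangle bottle, the steel shaker, the jar with the steel cap and the ramekin. A close crop comes next to check.

```bash
cat > h.py <<'E'
from cell import manip,camera,get_calibration
import cv2,numpy as np
def ray(name,px,z,c=None):
    c=c or get_calibration(name);T=c["cam_to_world"]
    u=cv2.undistortPoints(np.array(px,float).reshape(-1,1,2),c["K"],c["dist_coeffs"]).reshape(-1,2)
    d=np.c_[u[:,0],-u[:,1],-np.ones(len(u))]@T[:3,:3].T
    o=T[:3,3];return (o+d*((np.array(z)-o[2])/d[:,2])[:,None])[:,:2]
def proj(name,P,c=None):
    c=c or get_calibration(name);T=c["cam_to_world"]
    q=(np.array(P,float)-T[:3,3])@T[:3,:3];q=q*[1,-1,-1]
    return cv2.projectPoints(q,np.zeros(3),np.zeros(3),c["K"],c["dist_coeffs"])[0].reshape(-1,2)
def crop(im,x0,y0,x1,y1,s,f):
    cv2.imwrite(f,cv2.cvtColor(cv2.resize(im[y0:y1,x0:x1],None,fx=s,fy=s,interpolation=cv2.INTER_CUBIC),cv2.COLOR_RGB2BGR))
E
python3 - <<'E'
from h import *
im=camera("top");crop(im,150,105,410,260,3,"pics/c.png");np.save("top.npy",im)
E
```

```text
(no output)
```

View pics/c.png

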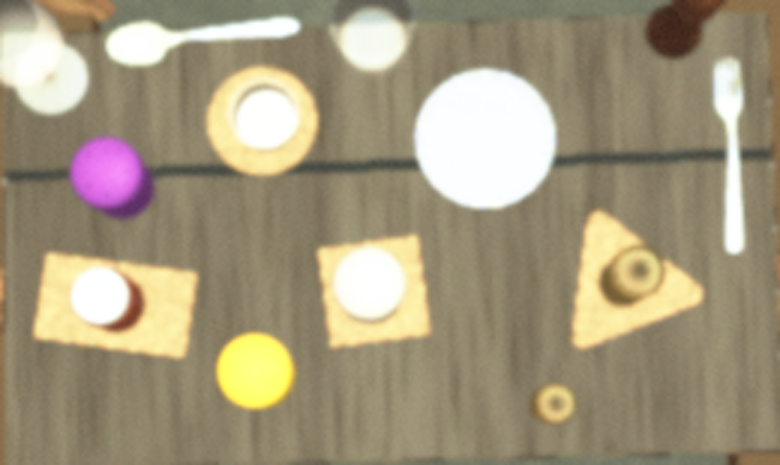

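The crop confirms the choice. Crop pixels:
- **Coaster centres:** round (263,121), with the square, oblong and triangle corners clear to read, and the tray at (485,139).
- **Tops of the things:** ramekin (266,118), jar cap (100,296), shaker (369,284), bottle nozzle (640,270).

Yellow at (255,371), purple at (107,174) and the small bottle at (554,403) stay where they are.

Run:
```python
from h import *
c2=lambda p:np.array(p,float)/3-1/3+[150,105]
f=lambda n,p,z:print(n,ray("top",c2(p),[z]*len(p)).round(0).tolist(), ray("top",c2(p),[z]*len(p)).mean(0).round(1))
f("round",[(263,121)],6);f("tray",[(485,139)],6)
f("sq",[(318,249),(417,236),(430,335),(331,347)],6)
f("obl",[(47,252),(197,270),(185,358),(34,338)],6)
f("tri",[(598,212),(702,294),(577,347)],6)
f("jar",[(100,296)],100);f("shaker",[(369,284)],95);f("bottle nozzle",[(640,270)],164)
f("ram",[(266,118)],47);f("yellow",[(256,371)],100);f("purple",[(107,174)],100);f("small",[(554,403)],70);f("glass foot",[(52,79)],0);f("tumbler foot",[(372,40)],0);f("mill foot",[(674,31)],0)
```

```text
round [[659.0, 112.0]] [658.9 111.8]
tray [[634.0, -109.0]] [ 634.  -109.4]
sq [[528.0, 60.0], [539.0, -39.0], [440.0, -49.0], [431.0, 50.0]] [484.3   5.6]
obl [[533.0, 330.0], [511.0, 181.0], [424.0, 194.0], [448.0, 343.0]] [478.9 262. ]
tri [[557.0, -219.0], [473.0, -318.0], [424.0, -193.0]] [ 484.5 -243.2]
jar [[479.0, 260.0]] [478.7 260.2]
shaker [[483.0, 9.0]] [483.2   9.2]
bottle nozzle [[482.0, -233.0]] [ 481.8 -232.7]
ram [[653.0, 106.0]] [653.3 105.7]
yellow [[405.0, 116.0]] [404.5 116.3]
purple [[593.0, 252.0]] [593.4 252. ]
small [[368.0, -162.0]] [ 367.9 -161.9]
glass foot [[709.0, 324.0]] [708.9 323.5]
tumbler foot [[739.0, 1.0]] [7.393e+02 6.000e-01]
mill foot [[738.0, -302.0]] [ 738.4 -302.2]
```

Run:
```python
from h import *
t=np.linspace(0,2*np.pi,60)
def draw(name,box,s,f):
    im=cv2.resize(camera(name)[box[1]:box[3],box[0]:box[2]],None,fx=s,fy=s,interpolation=cv2.INTER_CUBIC)
    for (x,y),r,zs in [((479,260),29,(6,84)),((483,9),34,(6,)),((482,-233),25.5,(6,111)),((653,106),34,(47,)),((659,112),54,(6,)),((634,-109),69,(4,)),((484,6),34,(6,)),((484.5,-243),44,(6,)),((479,262),42,(6,))]:
        for z in zs:
            p=proj(name,np.c_[x+r*np.cos(t),y+r*np.sin(t),0*t+z]);p=((p-box[:2]+.5)*s-.5)
            cv2.polylines(im,[p.round().astype(int)],True,(0,0,255),1)
    cv2.imwrite(f,im[:,:,::-1])
draw("scene",(190,140,400,290),3.8,"pics/s1.png")
```

```text
(no output)
```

View pics/s1.png

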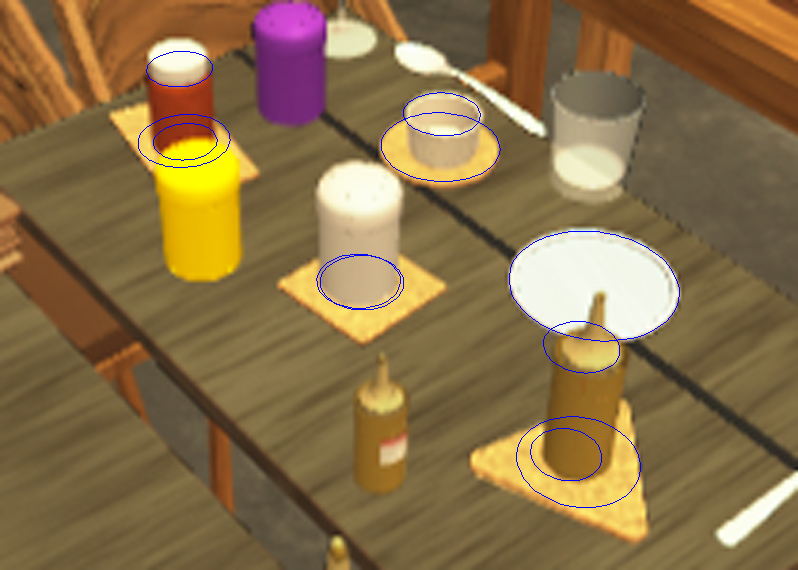

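Call:
arm_command --targets '[{"hand": 1,"x": 0,"y": 0,"z": 0,"yaw": 0.139},{"hand": 1,"x": 0,"y": 0,"z": 0,"yaw": 0.139},{"hand": 1,"x": 0,"y": 0,"z": 0,"yaw": 0.139},{"hand": 1,"x": 0,"y": 0,"z": 0,"yaw": 0.139},{"hand": 1,"x": 0,"y": 0,"z": 0,"yaw": 0.139},{"hand": 1,"x": 0,"y": 0,"z": 0,"yaw": 0.139},{"hand": 1,"x": 0,"y": 0,"z": 0,"yaw": 0.139},{"hand": 1,"x": 0,"y": 0,"z": 0,"yaw": 0.136},{"hand": 1,"x": 0,"y": 0,"z": 0,"yaw": 0}]'

```text
clock: 1.1
eef_pos: [245.0, 492.3, 205.3]
eef_rot: [-3.141, 0.0, 1.569]
wrist_force: [-0.6, -0.6, -0.1]
finger_gap: 93.9
finger_force: 0.0
```

Call:
arm_command --targets '[{"hand": 1,"x": -0.032,"y": 0.034,"z": 0,"yaw": 0},{"hand": 1,"x": -0.032,"y": 0.034,"z": 0,"yaw": 0},{"hand": 1,"x": -0.032,"y": 0.034,"z": 0,"yaw": 0},{"hand": 1,"x": -0.032,"y": 0.034,"z": 0,"yaw": 0},{"hand": 1,"x": -0.032,"y": 0.034,"z": 0,"yaw": 0},{"hand": 1,"x": -0.032,"y": 0.034,"z": 0,"yaw": 0},{"hand": 1,"x": -0.032,"y": 0.034,"z": 0,"yaw": 0},{"hand": 1,"x": -0.032,"y": 0.034,"z": 0,"yaw": 0},{"hand": 1,"x": -0.032,"y": 0.034,"z": 0,"yaw": 0},{"hand": 1,"x": -0.032,"y": 0.034,"z": 0,"yaw": 0}]'

```text
clock: 2.1
eef_pos: [586.2, 170.8, 205.4]
eef_rot: [-3.142, 0.0, 1.575]
wrist_force: [0.0, 0.6, 1.0]
finger_gap: 93.6
finger_force: 0.0
```

Call:
arm_command --targets '[{"hand": 1,"x": -0.033,"y": 0.034,"z": 0,"yaw": 0},{"hand": 1,"x": -0.033,"y": 0.034,"z": 0,"yaw": 0},{"hand": 1,"x": 0,"y": 0,"z": 0.0,"yaw": 0},{"hand": 1,"x": 0,"y": 0,"z": 0,"yaw": 0}]'

```text
clock: 2.5
eef_pos: [653.1, 105.8, 204.6]
eef_rot: [-3.14, -0.0, 1.573]
wrist_force: [-0.2, -0.7, 0.2]
finger_gap: 93.8
finger_force: 0.0
```

Run:
```python
from h import *
c=get_calibration("wrist");im=camera("wrist")
t=np.linspace(0,2*np.pi,60);s=1.42
im=cv2.resize(im,None,fx=s,fy=s)
for x,y,r,z in [(653,106,34,47),(659,112,54,6)]:
    p=proj("wrist",np.c_[x+r*np.cos(t),y+r*np.sin(t),0*t+z],c)*s
    cv2.polylines(im,[p.round().astype(int)],True,(0,0,255),1)
cv2.imwrite("pics/w1.png",im[:,:,::-1]);print(manip.read_state()["eef_pos"],manip.read_state()["joints"])
```

```text
[652.68721123 106.68926131 205.07671948] [1.06595807e-01 5.55781885e-01 1.16164007e+00 1.55587505e-04
 1.42491027e+00 1.04053811e-01]
```

View pics/w1.png

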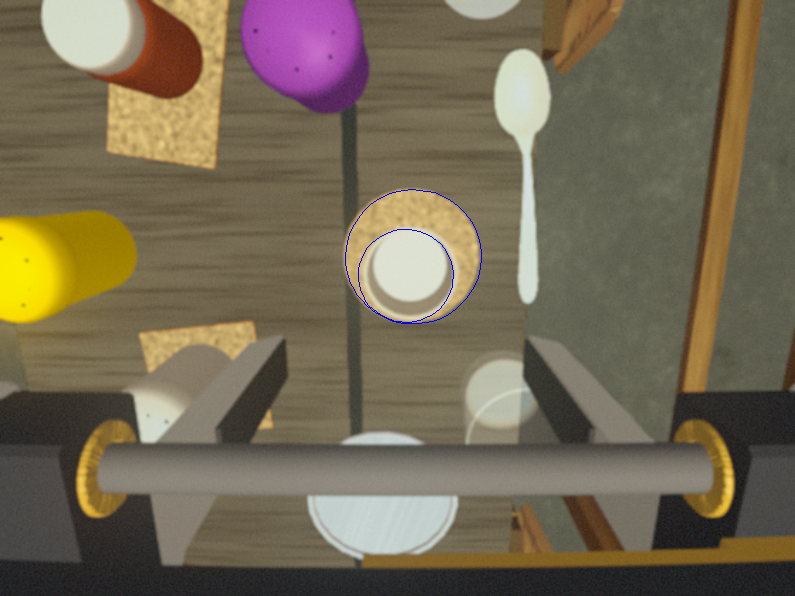

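The overlay fits: round coaster centred at (413,257) and ramekin rim at (408,274), within about 1 mm. I'll grip it now.

Call:
arm_command --targets '[{"hand": 1,"x": 0,"y": 0,"z": 0.04,"yaw": 0},{"hand": 1,"x": 0,"y": 0,"z": 0.04,"yaw": 0},{"hand": 1,"x": 0,"y": 0,"z": 0.04,"yaw": 0},{"hand": 1,"x": 0,"y": 0,"z": 0.03,"yaw": 0},{"hand": 1,"x": 0,"y": 0,"z": 0.025,"yaw": 0},{"hand": 1,"x": 0,"y": 0,"z": 0.016,"yaw": 0},{"hand": 1,"x": 0,"y": 0,"z": 0,"yaw": 0}]'

```text
clock: 3.25
eef_pos: [651.7, 107.2, 12.8]
eef_rot: [-3.139, 0.0, 1.573]
wrist_force: [-1.8, -0.2, -0.5]
finger_gap: 93.9
finger_force: 0.0
```

Call:
arm_command --targets '[{"hand": -0.2,"x": 0,"y": 0,"z": 0,"yaw": 0},{"hand": -0.2,"x": 0,"y": 0,"z": 0,"yaw": 0},{"hand": -0.2,"x": 0,"y": 0,"z": 0,"yaw": 0},{"hand": -0.2,"x": 0,"y": 0,"z": 0,"yaw": 0},{"hand": -0.2,"x": 0,"y": 0,"z": 0,"yaw": 0},{"hand": -0.2,"x": 0,"y": 0,"z": 0,"yaw": 0},{"hand": -0.2,"x": 0,"y": 0,"z": 0,"yaw": 0}]' --newtons 15

```text
clock: 3.95
eef_pos: [653.8, 106.4, 15.7]
eef_rot: [3.139, -0.0, 1.571]
wrist_force: [-0.0, -0.7, 6.3]
finger_gap: 66.1
finger_force: 15.0
```

Call:
arm_command --targets '[{"hand": -0.2,"x": 0,"y": 0,"z": -0.02,"yaw": 0},{"hand": -0.2,"x": 0,"y": 0,"z": -0.04,"yaw": 0},{"hand": -0.2,"x": -0.02,"y": -0.001,"z": 0,"yaw": 0},{"hand": -0.2,"x": -0.04,"y": -0.004,"z": 0,"yaw": 0},{"hand": -0.2,"x": -0.04,"y": -0.004,"z": 0,"yaw": 0},{"hand": -0.2,"x": -0.04,"y": -0.004,"z": 0,"yaw": 0},{"hand": -0.2,"x": -0.04,"y": -0.004,"z": 0,"yaw": 0},{"hand": -0.2,"x": -0.025,"y": -0.002,"z": 0,"yaw": 0},{"hand": -0.2,"x": -0.01,"y": 0,"z": 0,"yaw": 0},{"hand": -0.2,"x": 0,"y": 0,"z": 0,"yaw": 0}]'

```text
clock: 4.95
eef_pos: [633.9, -109.4, 74.3]
eef_rot: [-3.141, -0.0, 1.569]
wrist_force: [-0.2, 0.9, -1.6]
finger_gap: 66.5
finger_force: 15.0
```

Call:
arm_command --targets '[{"hand": -0.2,"x": 0,"y": 0,"z": 0.03,"yaw": 0},{"hand": -0.2,"x": 0,"y": 0,"z": 0.02,"yaw": 0},{"hand": -0.2,"x": 0,"y": 0,"z": 0.005,"yaw": 0},{"hand": -0.2,"x": 0,"y": 0,"z": 0.003,"yaw": 0},{"hand": -0.2,"x": 0,"y": 0,"z": 0.002,"yaw": 0},{"hand": -0.2,"x": 0,"y": 0,"z": 0,"yaw": 0},{"hand": -0.2,"x": 0,"y": 0,"z": 0,"yaw": 0}]'

```text
clock: 5.65
eef_pos: [634.4, -108.6, 15.3]
eef_rot: [3.14, 0.0, 1.571]
wrist_force: [-0.3, 0.1, -1.4]
finger_gap: 66.8
finger_force: 15.0
```

Call:
arm_command --targets '[{"hand": -0.2,"x": 0,"y": 0,"z": 0.001,"yaw": 0},{"hand": -0.2,"x": 0,"y": 0,"z": 0.001,"yaw": 0},{"hand": -0.2,"x": 0,"y": 0,"z": 0.001,"yaw": 0},{"hand": -0.2,"x": 0,"y": 0,"z": 0,"yaw": 0},{"hand": -0.2,"x": 0,"y": 0,"z": 0,"yaw": 0}]'

```text
clock: 6.15
eef_pos: [634.3, -108.6, 13.4]
eef_rot: [3.141, 0.0, 1.571]
wrist_force: [-8.2, 3.5, 15.3]
finger_gap: 66.5
finger_force: 15.0
```

Contact. I'll release, raise to TCP z ≈ 215, then go to the bottle at about (486,-238).

Call:
arm_command --targets '[{"hand": 0.6,"x": 0,"y": 0,"z": 0,"yaw": 0},{"hand": 1,"x": 0,"y": 0,"z": 0,"yaw": 0},{"hand": 1,"x": 0,"y": 0,"z": 0,"yaw": 0},{"hand": 1,"x": 0,"y": 0,"z": 0,"yaw": 0},{"hand": 1,"x": 0,"y": 0,"z": -0.02,"yaw": 0},{"hand": 1,"x": 0,"y": 0,"z": -0.04,"yaw": 0},{"hand": 1,"x": 0,"y": 0,"z": -0.045,"yaw": 0},{"hand": 1,"x": 0,"y": 0,"z": -0.045,"yaw": 0},{"hand": 1,"x": 0,"y": 0,"z": -0.045,"yaw": 0},{"hand": 1,"x": 0,"y": 0,"z": 0,"yaw": 0}]'

```text
clock: 7.15
eef_pos: [636.0, -109.0, 213.5]
eef_rot: [3.132, 0.002, 1.571]
wrist_force: [-0.0, -0.3, 0.7]
finger_gap: 94.3
finger_force: 0.0
```

Call:
arm_command --targets '[{"hand": 1,"x": -0.03,"y": -0.03,"z": 0,"yaw": 0},{"hand": 1,"x": -0.03,"y": -0.034,"z": 0,"yaw": 0},{"hand": 1,"x": -0.03,"y": -0.034,"z": 0,"yaw": 0},{"hand": 1,"x": -0.02,"y": -0.03,"z": 0,"yaw": 0},{"hand": 1,"x": -0.02,"y": -0.02,"z": 0,"yaw": 0},{"hand": 1,"x": 0,"y": 0,"z": 0,"yaw": 0},{"hand": 1,"x": 0,"y": 0,"z": 0,"yaw": 0}]'

```text
clock: 7.85
eef_pos: [486.0, -238.7, 206.1]
eef_rot: [-3.141, -0.0, 1.57]
wrist_force: [0.2, 0.2, -0.1]
finger_gap: 93.8
finger_force: 0.0
```

```bash
cat > w.py <<'E'
import sys
from h import *
c=get_calibration("wrist");im=camera("wrist")
t=np.linspace(0,2*np.pi,60);s=1.42
im=cv2.resize(im,None,fx=s,fy=s)
for a in sys.argv[2:]:
    x,y,r,z=map(float,a.split(","))
    p=proj("wrist",np.c_[x+r*np.cos(t),y+r*np.sin(t),0*t+z],c)*s
    cv2.polylines(im,[p.round().astype(int)],True,(0,0,255),1)
cv2.imwrite(sys.argv[1],im[:,:,::-1]);print(manip.read_state()["eef_pos"])
E
python3 w.py pics/w2.png 486,-238,25.5,111 486,-238,25.5,6 484.5,-243,44,6
```

```text
[ 486.3844061  -238.28895237  206.09554495]
```

View pics/w2.png

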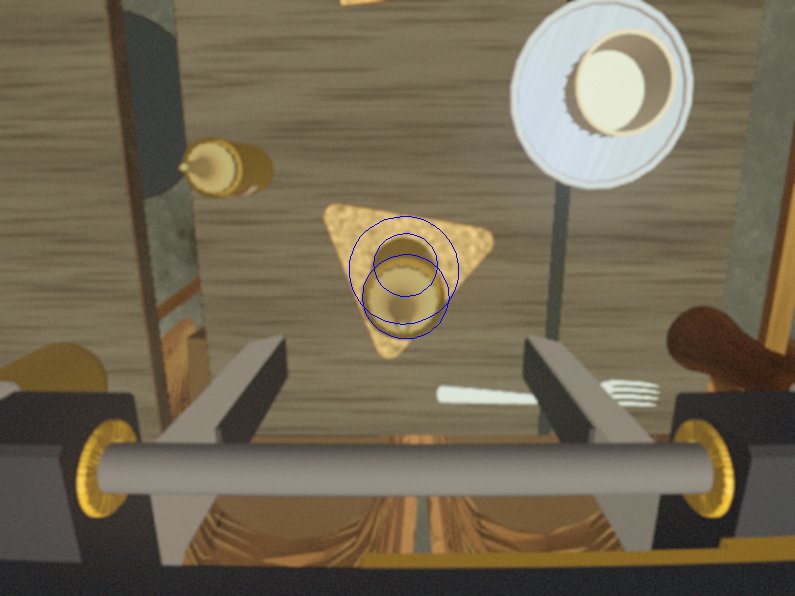

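Bottle body circle fits at (405,297) and the triangle's centre at (404,270) is right. The ramekin stands on the tray at (625,85). Now the bottle.

Call:
arm_command --targets '[{"hand": 1,"x": -0.001,"y": 0,"z": 0.03,"yaw": 0},{"hand": 1,"x": 0,"y": 0,"z": 0.03,"yaw": 0},{"hand": 1,"x": 0,"y": 0,"z": 0.03,"yaw": 0},{"hand": 1,"x": 0,"y": 0,"z": 0.025,"yaw": 0},{"hand": 1,"x": 0,"y": 0,"z": 0.012,"yaw": 0},{"hand": 1,"x": 0,"y": 0,"z": 0,"yaw": 0},{"hand": 0.2,"x": 0,"y": 0,"z": 0,"yaw": 0},{"hand": 0.2,"x": 0,"y": 0,"z": 0,"yaw": 0},{"hand": 0.2,"x": 0,"y": 0,"z": 0,"yaw": 0}]'

```text
clock: 8.8
eef_pos: [486.6, -239.8, 80.5]
eef_rot: [3.14, 0.001, 1.571]
wrist_force: [0.7, -0.2, -0.4]
finger_gap: 73.7
finger_force: 0.0
```

Call:
arm_command --targets '[{"hand": 0,"x": 0,"y": 0,"z": 0,"yaw": 0},{"hand": -0.2,"x": 0,"y": 0,"z": 0,"yaw": 0},{"hand": -0.4,"x": 0,"y": 0,"z": 0,"yaw": 0},{"hand": -0.4,"x": 0,"y": 0,"z": 0,"yaw": 0},{"hand": -0.4,"x": 0,"y": 0,"z": 0,"yaw": 0},{"hand": -0.4,"x": 0,"y": 0,"z": 0,"yaw": 0},{"hand": -0.4,"x": 0,"y": 0,"z": 0,"yaw": 0},{"hand": -0.4,"x": 0,"y": 0,"z": 0,"yaw": 0}]' --newtons 15

```text
clock: 9.6
eef_pos: [486.0, -239.7, 79.5]
eef_rot: [-3.141, 0.0, 1.571]
wrist_force: [-2.7, 0.5, 5.8]
finger_gap: 48.8
finger_force: 15.0
```

Call:
arm_command --targets '[{"hand": -0.4,"x": 0,"y": 0,"z": -0.02,"yaw": 0},{"hand": -0.4,"x": 0,"y": 0,"z": -0.04,"yaw": 0},{"hand": -0.4,"x": 0.016,"y": 0.008,"z": 0,"yaw": 0},{"hand": -0.4,"x": 0.032,"y": 0.0157,"z": 0,"yaw": 0},{"hand": -0.4,"x": 0.032,"y": 0.0157,"z": 0,"yaw": 0},{"hand": -0.4,"x": 0.032,"y": 0.0157,"z": 0,"yaw": 0},{"hand": -0.4,"x": 0.032,"y": 0.0157,"z": 0,"yaw": 0},{"hand": -0.4,"x": 0.032,"y": 0.0157,"z": 0,"yaw": 0},{"hand": -0.4,"x": 0.032,"y": 0.0157,"z": 0,"yaw": 0},{"hand": -0.4,"x": 0.032,"y": 0.0157,"z": 0,"yaw": 0}]'

```text
clock: 10.6
eef_pos: [604.4, 2.0, 138.8]
eef_rot: [-3.141, -0.0, 1.571]
wrist_force: [0.6, -0.4, -2.7]
finger_gap: 48.4
finger_force: 15.0
```

Call:
arm_command --targets '[{"hand": -0.4,"x": 0.032,"y": 0.0157,"z": 0,"yaw": 0},{"hand": -0.4,"x": 0.032,"y": 0.0157,"z": 0,"yaw": 0},{"hand": -0.4,"x": 0.032,"y": 0.0157,"z": 0,"yaw": 0},{"hand": -0.4,"x": 0.016,"y": 0.008,"z": 0,"yaw": 0},{"hand": -0.4,"x": 0,"y": 0,"z": 0,"yaw": 0},{"hand": -0.4,"x": 0,"y": 0,"z": 0.03,"yaw": 0},{"hand": -0.4,"x": 0,"y": 0,"z": 0.02,"yaw": 0},{"hand": -0.4,"x": 0,"y": 0,"z": 0.006,"yaw": 0},{"hand": -0.4,"x": 0,"y": 0,"z": 0,"yaw": 0},{"hand": -0.4,"x": 0,"y": 0,"z": 0,"yaw": 0}]'

```text
clock: 11.6
eef_pos: [659.5, 112.1, 84.6]
eef_rot: [3.14, -0.0, 1.57]
wrist_force: [-0.5, 0.4, -3.5]
finger_gap: 49.0
finger_force: 15.0
```

Call:
arm_command --targets '[{"hand": -0.4,"x": 0,"y": 0,"z": 0.002,"yaw": 0},{"hand": -0.4,"x": 0,"y": 0,"z": 0.001,"yaw": 0},{"hand": -0.4,"x": 0,"y": 0,"z": 0.001,"yaw": 0},{"hand": -0.4,"x": 0,"y": 0,"z": 0,"yaw": 0},{"hand": -0.4,"x": 0,"y": 0,"z": 0,"yaw": 0}]'

```text
clock: 12.1
eef_pos: [659.2, 112.4, 79.7]
eef_rot: [3.141, -0.0, 1.571]
wrist_force: [-0.0, 0.3, -1.1]
finger_gap: 49.1
finger_force: 15.0
```

Call:
arm_command --targets '[{"hand": -0.4,"x": 0,"y": 0,"z": 0.001,"yaw": 0},{"hand": -0.4,"x": 0,"y": 0,"z": 0,"yaw": 0},{"hand": -0.1,"x": 0,"y": 0,"z": 0,"yaw": 0},{"hand": 0.3,"x": 0,"y": 0,"z": 0,"yaw": 0},{"hand": 1,"x": 0,"y": 0,"z": 0,"yaw": 0},{"hand": 1,"x": 0,"y": 0,"z": 0,"yaw": 0},{"hand": 1,"x": 0,"y": 0,"z": 0,"yaw": 0},{"hand": 1,"x": 0,"y": 0,"z": -0.03,"yaw": 0},{"hand": 1,"x": 0,"y": 0,"z": -0.04,"yaw": 0},{"hand": 1,"x": 0,"y": 0,"z": -0.04,"yaw": 0}]'

```text
clock: 13.1
eef_pos: [658.8, 112.3, 189.5]
eef_rot: [-3.141, 0.0, 1.571]
wrist_force: [-0.4, 0.6, 0.8]
finger_gap: 93.5
finger_force: 0.0
```

Call:
arm_command --targets '[{"hand": 1,"x": 0,"y": 0,"z": -0.02,"yaw": 0},{"hand": 1,"x": 0,"y": 0,"z": 0,"yaw": 0},{"hand": 1,"x": -0.013,"y": -0.022,"z": 0,"yaw": 0},{"hand": 1,"x": -0.02,"y": -0.034,"z": 0,"yaw": 0},{"hand": 1,"x": -0.02,"y": -0.034,"z": 0,"yaw": 0},{"hand": 1,"x": -0.02,"y": -0.034,"z": 0,"yaw": 0},{"hand": 1,"x": -0.02,"y": -0.034,"z": 0,"yaw": 0},{"hand": 1,"x": -0.01,"y": -0.018,"z": 0,"yaw": 0},{"hand": 1,"x": 0,"y": 0,"z": 0,"yaw": 0},{"hand": 1,"x": 0,"y": 0,"z": 0,"yaw": 0}]'

```text
clock: 14.1
eef_pos: [483.1, 9.4, 207.9]
eef_rot: [-3.141, -0.0, 1.57]
wrist_force: [1.0, 0.1, 0.4]
finger_gap: 93.9
finger_force: 0.0
```

```bash
python3 w.py pics/w3.png 483,9,34,6 483,9,34,85 484,6,49,6 659,112,25.5,111 659,112,54,6
```

```text
[483.39742879   9.57895924 207.8565418 ]
```

View pics/w3.png

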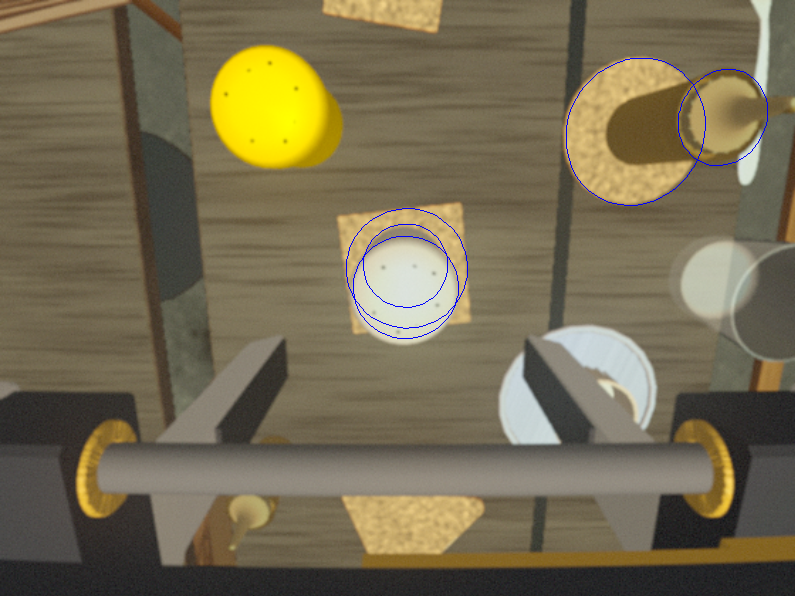

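The bottle stands centred on the round coaster (body at (722,117) fits its circle). The shaker, with its top at (406,288), fits too, so I'll grip it.

Call:
arm_command --targets '[{"hand": 1,"x": 0,"y": 0,"z": 0.04,"yaw": 0},{"hand": 1,"x": 0,"y": 0,"z": 0.04,"yaw": 0},{"hand": 1,"x": 0,"y": 0,"z": 0.04,"yaw": 0},{"hand": 1,"x": 0,"y": 0,"z": 0.03,"yaw": 0},{"hand": 1,"x": 0,"y": 0,"z": 0.01,"yaw": 0},{"hand": 1,"x": 0,"y": 0,"z": 0,"yaw": 0},{"hand": 0.5,"x": 0,"y": 0,"z": 0,"yaw": 0},{"hand": 0.3,"x": 0,"y": 0,"z": 0,"yaw": 0},{"hand": 0,"x": 0,"y": 0,"z": 0,"yaw": 0},{"hand": -0.2,"x": 0,"y": 0,"z": 0,"yaw": 0}]'

```text
clock: 15.15
eef_pos: [483.4, 9.4, 49.2]
eef_rot: [3.14, 0.0, 1.571]
wrist_force: [-2.9, 0.0, 4.9]
finger_gap: 66.5
finger_force: 15.0
```

Call:
arm_command --targets '[{"hand": -0.2,"x": 0,"y": 0,"z": 0,"yaw": 0},{"hand": -0.2,"x": 0,"y": 0,"z": 0,"yaw": 0},{"hand": -0.2,"x": 0,"y": 0,"z": 0,"yaw": 0},{"hand": -0.2,"x": 0,"y": 0,"z": 0,"yaw": 0}]'

```text
clock: 15.55
eef_pos: [483.4, 9.4, 49.2]
eef_rot: [3.141, 0.0, 1.571]
wrist_force: [-2.4, 0.2, 5.9]
finger_gap: 66.9
finger_force: 15.0
```

Call:
arm_command --targets '[{"hand": -0.2,"x": 0,"y": 0,"z": -0.02,"yaw": 0},{"hand": -0.2,"x": 0,"y": 0,"z": -0.04,"yaw": 0},{"hand": -0.2,"x": -0.02,"y": 0,"z": 0,"yaw": 0},{"hand": -0.2,"x": -0.04,"y": 0,"z": 0,"yaw": 0},{"hand": -0.2,"x": -0.04,"y": 0,"z": 0,"yaw": 0},{"hand": -0.2,"x": -0.04,"y": 0,"z": 0,"yaw": 0},{"hand": -0.2,"x": -0.04,"y": 0,"z": 0,"yaw": 0},{"hand": -0.2,"x": -0.04,"y": 0,"z": 0,"yaw": 0},{"hand": -0.2,"x": -0.02,"y": 0.001,"z": 0,"yaw": 0},{"hand": -0.2,"x": -0.012,"y": 0,"z": 0,"yaw": 0}]'

```text
clock: 16.55
eef_pos: [483.7, -244.2, 108.3]
eef_rot: [-3.141, -0.0, 1.569]
wrist_force: [-0.3, -0.3, -2.0]
finger_gap: 66.6
finger_force: 15.0
```

Call:
arm_command --targets '[{"hand": -0.2,"x": 0,"y": 0,"z": 0,"yaw": 0},{"hand": -0.2,"x": 0,"y": 0,"z": 0.03,"yaw": 0},{"hand": -0.2,"x": 0,"y": 0,"z": 0.02,"yaw": 0},{"hand": -0.2,"x": 0,"y": 0,"z": 0.006,"yaw": 0},{"hand": -0.2,"x": 0,"y": 0,"z": 0.002,"yaw": 0},{"hand": -0.2,"x": 0,"y": 0,"z": 0.001,"yaw": 0},{"hand": -0.2,"x": 0,"y": 0,"z": 0,"yaw": 0},{"hand": -0.2,"x": 0,"y": 0,"z": 0,"yaw": 0}]'

```text
clock: 17.35
eef_pos: [484.4, -242.7, 50.2]
eef_rot: [3.141, 0.001, 1.571]
wrist_force: [0.4, 0.0, -1.7]
finger_gap: 66.8
finger_force: 15.0
```

Call:
arm_command --targets '[{"hand": -0.2,"x": 0,"y": 0,"z": 0.001,"yaw": 0},{"hand": -0.2,"x": 0,"y": 0,"z": 0.001,"yaw": 0},{"hand": -0.2,"x": 0,"y": 0,"z": 0,"yaw": 0},{"hand": 0.1,"x": 0,"y": 0,"z": 0,"yaw": 0},{"hand": 0.5,"x": 0,"y": 0,"z": 0,"yaw": 0},{"hand": 1,"x": 0,"y": 0,"z": 0,"yaw": 0},{"hand": 1,"x": 0,"y": 0,"z": 0,"yaw": 0},{"hand": 1,"x": 0,"y": 0,"z": -0.03,"yaw": 0},{"hand": 1,"x": 0,"y": 0,"z": -0.04,"yaw": 0},{"hand": 1,"x": 0,"y": 0,"z": -0.045,"yaw": 0}]'

```text
clock: 18.35
eef_pos: [483.6, -242.3, 163.1]
eef_rot: [-3.14, -0.001, 1.571]
wrist_force: [0.4, 0.4, 0.1]
finger_gap: 94.3
finger_force: 0.0
```

Call:
arm_command --targets '[{"hand": 1,"x": 0,"y": 0,"z": -0.045,"yaw": 0},{"hand": 1,"x": 0.03,"y": 0,"z": 0,"yaw": 0},{"hand": 1,"x": 0.045,"y": 0,"z": 0,"yaw": 0},{"hand": 1,"x": 0.045,"y": 0,"z": 0,"yaw": 0},{"hand": 1,"x": 0.045,"y": 0,"z": 0,"yaw": 0},{"hand": 1,"x": 0.045,"y": 0,"z": 0,"yaw": 0},{"hand": 1,"x": 0.045,"y": 0,"z": 0,"yaw": 0},{"hand": 1,"x": 0.045,"y": 0,"z": 0,"yaw": 0},{"hand": 1,"x": 0.045,"y": 0,"z": 0,"yaw": 0},{"hand": 1,"x": 0.045,"y": 0,"z": 0,"yaw": 0}]'

```text
clock: 19.35
eef_pos: [483.7, 149.3, 207.6]
eef_rot: [3.141, -0.0, 1.571]
wrist_force: [0.2, 0.3, -0.2]
finger_gap: 94.3
finger_force: 0.0
```

Call:
arm_command --targets '[{"hand": 1,"x": 0.045,"y": -0.005,"z": 0,"yaw": 0},{"hand": 1,"x": 0.04,"y": 0,"z": 0,"yaw": 0},{"hand": 1,"x": 0.025,"y": 0,"z": 0,"yaw": 0},{"hand": 1,"x": 0,"y": 0,"z": 0,"yaw": 0},{"hand": 1,"x": 0,"y": 0,"z": 0,"yaw": 0}]'

```text
clock: 19.85
eef_pos: [478.9, 257.3, 207.1]
eef_rot: [-3.141, 0.0, 1.572]
wrist_force: [-0.5, -0.5, -0.5]
finger_gap: 94.1
finger_force: 0.0
```

```bash
python3 w.py pics/w4.png 479,260,29,6 479,260,29,84 479,262,42,6 484,6,49,6
```

```text
[479.05487822 256.72999449 207.2812275 ]
```

View pics/w4.png

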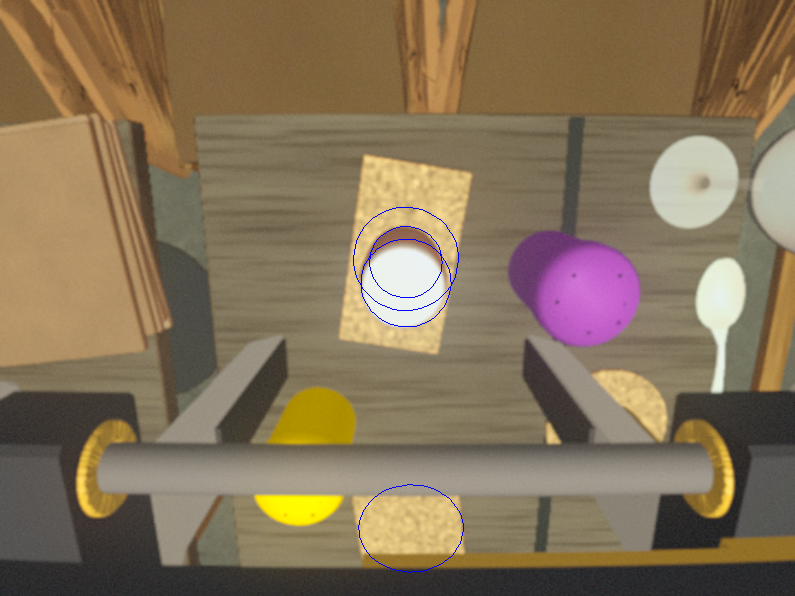

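The jar fits its circles (cap at (404,270)), and the oblong's corners average (403,255), close to my estimate. Gripping the jar.

Call:
arm_command --targets '[{"hand": 1,"x": 0.003,"y": 0,"z": 0.04,"yaw": 0},{"hand": 1,"x": 0,"y": 0,"z": 0.04,"yaw": 0},{"hand": 1,"x": 0,"y": 0,"z": 0.04,"yaw": 0},{"hand": 1,"x": 0,"y": 0,"z": 0.033,"yaw": 0},{"hand": 1,"x": 0,"y": 0,"z": 0.012,"yaw": 0},{"hand": 1,"x": 0,"y": 0,"z": 0,"yaw": 0},{"hand": 0.5,"x": 0,"y": 0,"z": 0,"yaw": 0},{"hand": 0.3,"x": 0,"y": 0,"z": 0,"yaw": 0},{"hand": 0,"x": 0,"y": 0,"z": 0,"yaw": 0},{"hand": -0.3,"x": 0,"y": 0,"z": 0,"yaw": 0}]'

```text
clock: 20.9
eef_pos: [479.4, 260.5, 43.3]
eef_rot: [3.14, -0.001, 1.571]
wrist_force: [-0.1, 0.1, -0.1]
finger_gap: 65.4
finger_force: 0.0
```

Call:
arm_command --targets '[{"hand": -0.3,"x": 0,"y": 0,"z": 0,"yaw": 0},{"hand": -0.3,"x": 0,"y": 0,"z": 0,"yaw": 0},{"hand": -0.3,"x": 0,"y": 0,"z": 0,"yaw": 0},{"hand": -0.3,"x": 0,"y": 0,"z": 0,"yaw": 0},{"hand": -0.3,"x": 0,"y": 0,"z": 0,"yaw": 0}]' --newtons 20

```text
clock: 21.4
eef_pos: [479.1, 260.5, 42.9]
eef_rot: [3.141, -0.0, 1.571]
wrist_force: [-2.8, -0.5, 7.2]
finger_gap: 57.8
finger_force: 20.0
```

Call:
arm_command --targets '[{"hand": -0.3,"x": 0,"y": 0,"z": -0.02,"yaw": 0},{"hand": -0.3,"x": 0,"y": 0,"z": -0.04,"yaw": 0},{"hand": -0.3,"x": 0,"y": 0,"z": -0.04,"yaw": 0},{"hand": -0.3,"x": -0.02,"y": 0,"z": 0,"yaw": 0},{"hand": -0.3,"x": -0.04,"y": 0,"z": 0,"yaw": 0},{"hand": -0.3,"x": -0.04,"y": 0.002,"z": 0,"yaw": 0},{"hand": -0.3,"x": -0.04,"y": 0.003,"z": 0,"yaw": 0},{"hand": -0.3,"x": -0.04,"y": 0,"z": 0,"yaw": 0},{"hand": -0.3,"x": -0.04,"y": 0,"z": 0,"yaw": 0},{"hand": -0.3,"x": -0.02,"y": 0,"z": 0,"yaw": 0}]'

```text
clock: 22.4
eef_pos: [483.7, 17.9, 142.3]
eef_rot: [-3.141, 0.0, 1.569]
wrist_force: [-0.5, 0.9, -1.0]
finger_gap: 58.0
finger_force: 20.0
```

Call:
arm_command --targets '[{"hand": -0.3,"x": -0.014,"y": 0,"z": 0,"yaw": 0},{"hand": -0.3,"x": 0,"y": 0,"z": 0,"yaw": 0},{"hand": -0.3,"x": 0,"y": 0,"z": 0.04,"yaw": 0},{"hand": -0.3,"x": 0,"y": 0,"z": 0.03,"yaw": 0},{"hand": -0.3,"x": 0,"y": 0,"z": 0.02,"yaw": 0},{"hand": -0.3,"x": 0,"y": 0,"z": 0.007,"yaw": 0},{"hand": -0.3,"x": 0,"y": 0,"z": 0.002,"yaw": 0},{"hand": -0.3,"x": 0,"y": 0,"z": 0.001,"yaw": 0},{"hand": -0.3,"x": 0,"y": 0,"z": 0,"yaw": 0},{"hand": -0.3,"x": 0,"y": 0,"z": 0,"yaw": 0}]'

```text
clock: 23.4
eef_pos: [484.5, 6.4, 43.2]
eef_rot: [3.14, 0.0, 1.571]
wrist_force: [0.3, -0.8, -2.1]
finger_gap: 57.7
finger_force: 20.0
```

Call:
arm_command --targets '[{"hand": -0.3,"x": 0,"y": 0,"z": 0.001,"yaw": 0},{"hand": -0.3,"x": 0,"y": 0,"z": 0.0005,"yaw": 0},{"hand": -0.3,"x": 0,"y": 0,"z": 0,"yaw": 0},{"hand": 0.1,"x": 0,"y": 0,"z": 0,"yaw": 0},{"hand": 0.5,"x": 0,"y": 0,"z": 0,"yaw": 0},{"hand": 1,"x": 0,"y": 0,"z": 0,"yaw": 0},{"hand": 1,"x": 0,"y": 0,"z": 0,"yaw": 0},{"hand": 1,"x": 0,"y": 0,"z": -0.03,"yaw": 0},{"hand": 1,"x": 0,"y": 0,"z": -0.045,"yaw": 0},{"hand": 1,"x": 0,"y": 0,"z": -0.045,"yaw": 0}]'

```text
clock: 24.4
eef_pos: [483.6, 6.4, 162.2]
eef_rot: [-3.14, -0.0, 1.571]
wrist_force: [0.6, 0.0, 0.1]
finger_gap: 93.6
finger_force: 0.0
```

Call:
arm_command --targets '[{"hand": 1,"x": 0,"y": 0,"z": -0.045,"yaw": 0},{"hand": 1,"x": -0.023,"y": 0.03,"z": 0,"yaw": 0},{"hand": 1,"x": -0.023,"y": 0.03,"z": 0,"yaw": 0},{"hand": 1,"x": -0.023,"y": 0.03,"z": 0,"yaw": 0},{"hand": 1,"x": -0.023,"y": 0.03,"z": 0,"yaw": 0},{"hand": 1,"x": -0.023,"y": 0.03,"z": 0,"yaw": 0},{"hand": 1,"x": 0,"y": 0,"z": 0,"yaw": 0},{"hand": 1,"x": 0,"y": 0,"z": 0,"yaw": 0}]'

```text
clock: 25.2
eef_pos: [633.9, -108.8, 204.9]
eef_rot: [-3.14, -0.0, 1.57]
wrist_force: [-0.6, -0.0, 0.8]
finger_gap: 93.8
finger_force: 0.0
```

```bash
python3 w.py pics/w5.png 634,-109,34,45 484,6,29,6 484,6,29,84 484.5,-243,34,85
```

```text
[ 633.64728049 -108.30491564  205.58360986]
```

View pics/w5.png

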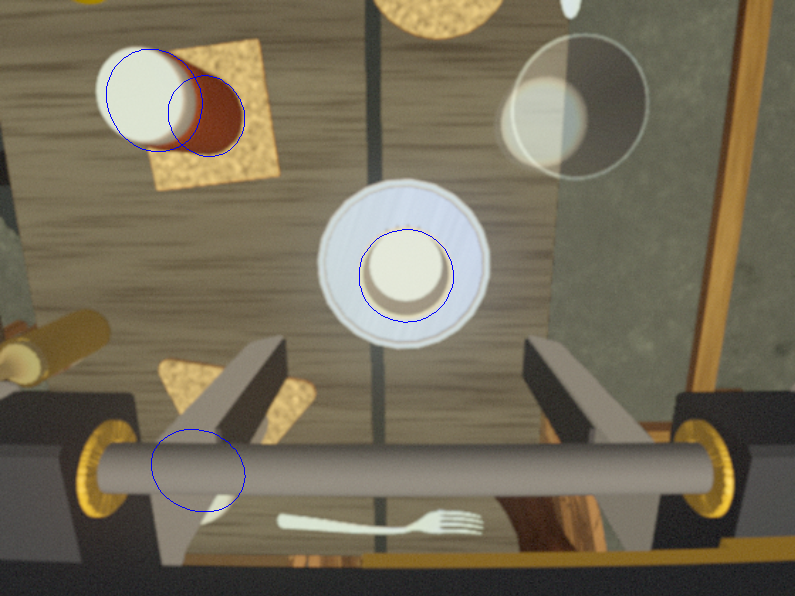

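The jar is on the square, fitting its circles at (208,117), and the ramekin fits at (406,273). I'll grip the ramekin.

Call:
arm_command --targets '[{"hand": 1,"x": 0,"y": 0,"z": 0.04,"yaw": 0},{"hand": 1,"x": 0,"y": 0,"z": 0.04,"yaw": 0},{"hand": 1,"x": 0,"y": 0,"z": 0.04,"yaw": 0},{"hand": 1,"x": 0,"y": 0,"z": 0.035,"yaw": 0},{"hand": 1,"x": 0,"y": 0,"z": 0.025,"yaw": 0},{"hand": 1,"x": 0,"y": 0,"z": 0.011,"yaw": 0},{"hand": 1,"x": 0,"y": 0,"z": 0,"yaw": 0},{"hand": 0.5,"x": 0,"y": 0,"z": 0,"yaw": 0},{"hand": 0.2,"x": 0,"y": 0,"z": 0,"yaw": 0},{"hand": -0.2,"x": 0,"y": 0,"z": 0,"yaw": 0}]'

```text
clock: 26.25
eef_pos: [634.6, -108.7, 16.3]
eef_rot: [3.14, 0.0, 1.571]
wrist_force: [-0.1, 0.3, -0.2]
finger_gap: 73.4
finger_force: 0.0
```

Call:
arm_command --targets '[{"hand": -0.2,"x": 0,"y": 0,"z": 0,"yaw": 0},{"hand": -0.2,"x": 0,"y": 0,"z": 0,"yaw": 0},{"hand": -0.2,"x": 0,"y": 0,"z": 0,"yaw": 0},{"hand": -0.2,"x": 0,"y": 0,"z": 0,"yaw": 0},{"hand": -0.2,"x": 0,"y": 0,"z": 0,"yaw": 0}]' --newtons 15

```text
clock: 26.75
eef_pos: [634.4, -108.7, 15.8]
eef_rot: [3.141, 0.0, 1.571]
wrist_force: [-1.5, -0.6, 6.9]
finger_gap: 66.5
finger_force: 15.0
```

Call:
arm_command --targets '[{"hand": -0.2,"x": 0,"y": 0,"z": -0.02,"yaw": 0},{"hand": -0.2,"x": 0,"y": 0,"z": -0.04,"yaw": 0},{"hand": -0.2,"x": 0,"y": 0,"z": -0.045,"yaw": 0},{"hand": -0.2,"x": 0,"y": 0,"z": -0.045,"yaw": 0},{"hand": -0.2,"x": 0,"y": 0,"z": -0.035,"yaw": 0},{"hand": -0.2,"x": 0.017,"y": -0.007,"z": 0,"yaw": 0},{"hand": -0.2,"x": 0.0337,"y": -0.0142,"z": 0,"yaw": 0},{"hand": -0.2,"x": 0.0337,"y": -0.0142,"z": 0,"yaw": 0},{"hand": -0.2,"x": 0.0337,"y": -0.0142,"z": 0,"yaw": 0},{"hand": -0.2,"x": 0.0337,"y": -0.0142,"z": 0,"yaw": 0}]'

```text
clock: 27.75
eef_pos: [569.4, 44.4, 199.9]
eef_rot: [-3.141, -0.0, 1.571]
wrist_force: [1.3, 1.4, -0.3]
finger_gap: 66.7
finger_force: 15.0
```

Call:
arm_command --targets '[{"hand": -0.2,"x": 0.0337,"y": -0.0142,"z": 0,"yaw": 0},{"hand": -0.2,"x": 0.0337,"y": -0.0142,"z": 0,"yaw": 0},{"hand": -0.2,"x": 0.0337,"y": -0.0142,"z": 0,"yaw": 0},{"hand": -0.2,"x": 0.0337,"y": -0.0142,"z": 0,"yaw": 0},{"hand": -0.2,"x": 0.0337,"y": -0.0142,"z": 0,"yaw": 0},{"hand": -0.2,"x": 0.0337,"y": -0.0142,"z": 0,"yaw": 0},{"hand": -0.2,"x": 0.017,"y": -0.007,"z": 0,"yaw": 0},{"hand": -0.2,"x": 0,"y": 0,"z": 0,"yaw": 0},{"hand": -0.2,"x": 0,"y": 0,"z": 0,"yaw": -0.1},{"hand": -0.2,"x": 0,"y": 0,"z": 0,"yaw": -0.14}]'

```text
clock: 28.75
eef_pos: [478.3, 261.7, 199.9]
eef_rot: [-3.141, 0.0, 1.815]
wrist_force: [0.8, -0.2, -1.5]
finger_gap: 66.5
finger_force: 15.0
```

Call:
arm_command --targets '[{"hand": -0.2,"x": 0,"y": 0,"z": 0,"yaw": -0.14},{"hand": -0.2,"x": 0,"y": 0,"z": 0,"yaw": -0.14},{"hand": -0.2,"x": 0,"y": 0,"z": 0,"yaw": -0.14},{"hand": -0.2,"x": 0,"y": 0,"z": 0,"yaw": -0.14},{"hand": -0.2,"x": 0,"y": 0,"z": 0,"yaw": -0.14},{"hand": -0.2,"x": 0,"y": 0,"z": 0,"yaw": -0.14},{"hand": -0.2,"x": 0,"y": 0,"z": 0,"yaw": -0.14},{"hand": -0.2,"x": 0,"y": 0,"z": 0,"yaw": -0.14},{"hand": -0.2,"x": 0,"y": 0,"z": 0,"yaw": -0.14},{"hand": -0.2,"x": 0,"y": 0,"z": 0,"yaw": -0.07}]'

```text
clock: 29.75
eef_pos: [478.5, 261.4, 199.9]
eef_rot: [-3.141, -0.0, -3.138]
wrist_force: [-0.2, -0.5, -0.5]
finger_gap: 66.3
finger_force: 15.0
```

Call:
arm_command --targets '[{"hand": -0.2,"x": 0,"y": 0,"z": 0,"yaw": 0},{"hand": -0.2,"x": 0,"y": 0,"z": 0,"yaw": 0}]'

```text
clock: 29.95
eef_pos: [478.3, 261.8, 199.9]
eef_rot: [-3.141, -0.0, 3.138]
wrist_force: [-0.6, -0.0, -1.3]
finger_gap: 65.9
finger_force: 15.0
```

Call:
arm_command --targets '[{"hand": -0.2,"x": 0,"y": 0,"z": 0.04,"yaw": 0},{"hand": -0.2,"x": 0,"y": 0,"z": 0.04,"yaw": 0},{"hand": -0.2,"x": 0,"y": 0,"z": 0.04,"yaw": 0},{"hand": -0.2,"x": 0,"y": 0,"z": 0.03,"yaw": 0},{"hand": -0.2,"x": 0,"y": 0,"z": 0.02,"yaw": 0},{"hand": -0.2,"x": 0,"y": 0,"z": 0.008,"yaw": 0},{"hand": -0.2,"x": 0,"y": 0,"z": 0.002,"yaw": 0},{"hand": -0.2,"x": 0,"y": 0,"z": 0.001,"yaw": 0},{"hand": -0.2,"x": 0,"y": 0,"z": 0,"yaw": 0},{"hand": -0.2,"x": 0,"y": 0,"z": 0,"yaw": 0}]'

```text
clock: 30.95
eef_pos: [478.5, 262.6, 19.9]
eef_rot: [3.141, 0.001, 3.141]
wrist_force: [-0.6, 0.6, -1.7]
finger_gap: 66.3
finger_force: 15.0
```

Call:
arm_command --targets '[{"hand": -0.2,"x": 0,"y": 0,"z": 0.001,"yaw": 0},{"hand": -0.2,"x": 0,"y": 0,"z": 0.001,"yaw": 0},{"hand": -0.2,"x": 0,"y": 0,"z": 0.001,"yaw": 0},{"hand": -0.2,"x": 0,"y": 0,"z": 0,"yaw": 0},{"hand": -0.2,"x": 0,"y": 0,"z": 0,"yaw": 0}]'

```text
clock: 31.45
eef_pos: [478.5, 262.5, 17.4]
eef_rot: [3.141, 0.001, 3.141]
wrist_force: [-6.5, -3.8, 15.7]
finger_gap: 66.6
finger_force: 15.0
```

Call:
arm_command --targets '[{"hand": 0.2,"x": 0,"y": 0,"z": 0,"yaw": 0},{"hand": 0.5,"x": 0,"y": 0,"z": 0,"yaw": 0},{"hand": 1,"x": 0,"y": 0,"z": 0,"yaw": 0},{"hand": 1,"x": 0,"y": 0,"z": 0,"yaw": 0},{"hand": 1,"x": 0,"y": 0,"z": -0.03,"yaw": 0},{"hand": 1,"x": 0,"y": 0,"z": -0.045,"yaw": 0},{"hand": 1,"x": 0,"y": 0,"z": -0.045,"yaw": 0},{"hand": 1,"x": 0,"y": 0,"z": -0.045,"yaw": 0},{"hand": 1,"x": 0,"y": 0,"z": -0.03,"yaw": 0},{"hand": 1,"x": 0.02,"y": 0.02,"z": 0,"yaw": 0}]'

```text
clock: 32.45
eef_pos: [460.3, 282.0, 215.3]
eef_rot: [3.139, 0.006, 3.138]
wrist_force: [0.0, -0.3, -0.1]
finger_gap: 93.9
finger_force: 0.0
```

Call:
arm_command --targets '[{"hand": 1,"x": 0.03,"y": 0.03,"z": 0,"yaw": 0},{"hand": 1,"x": 0.03,"y": 0.03,"z": 0,"yaw": 0},{"hand": 1,"x": 0.03,"y": 0.03,"z": 0,"yaw": 0},{"hand": 1,"x": 0.03,"y": 0.03,"z": 0,"yaw": 0},{"hand": 1,"x": 0.03,"y": 0.03,"z": 0,"yaw": 0},{"hand": 1,"x": 0.03,"y": 0.03,"z": 0,"yaw": 0},{"hand": 1,"x": 0.02,"y": 0.02,"z": 0,"yaw": 0},{"hand": 1,"x": 0,"y": 0,"z": 0,"yaw": 0},{"hand": 1,"x": 0,"y": 0,"z": 0,"yaw": 0}]'

```text
clock: 33.35
eef_pos: [258.1, 482.5, 210.7]
eef_rot: [-3.141, -0.0, -3.141]
wrist_force: [0.3, -0.1, -0.0]
finger_gap: 93.9
finger_force: 0.0
```

Run:
```python
from h import *
t=np.linspace(0,2*np.pi,60);out=[]
for name,box,s in (("top",(150,105,410,260),2.3),("scene",(190,140,400,290),2.85)):
    im=cv2.resize(camera(name)[box[1]:box[3],box[0]:box[2]],None,fx=s,fy=s,interpolation=cv2.INTER_CUBIC)
    for x,y,r,z in [(659,112,25.5,6),(484,6,29,6),(484.5,-243,34,6),(478,263,34,47)]:
        p=proj(name,np.c_[x+r*np.cos(t),y+r*np.sin(t),0*t+z]);p=((p-box[:2]+.5)*s-.5)
        cv2.polylines(im,[p.round().astype(int)],True,(0,0,255),1)
    out.append(im[:,:,::-1])
cv2.imwrite("pics/f1.png",out[0]);cv2.imwrite("pics/f2.png",out[1])
```

```text
(no output)
```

View pics/f1.png

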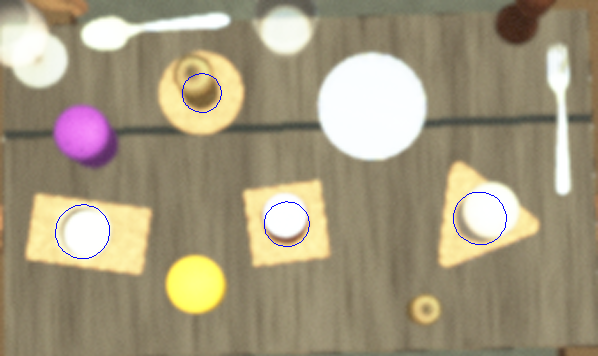

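View pics/f2.png

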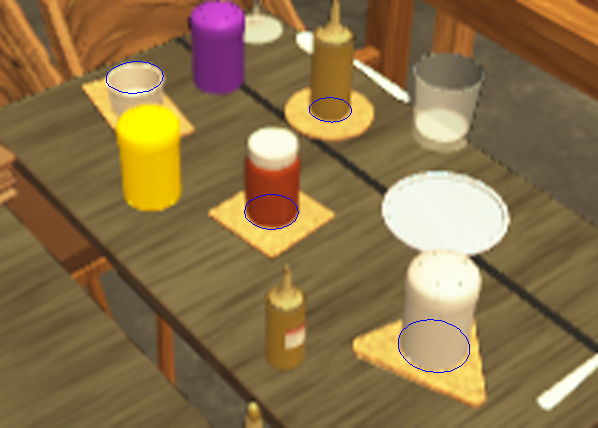

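Both views show everything upright on its own coaster, within a few mm of the target circles:
- **Bottle:** scene view, base at (331,110).
- **Jar:** base at (272,212).
- **Shaker:** base at (436,346).
- **Ramekin:** rim at (134,77).

The tray is empty and the glass still stands, so I'm handing in.

```bash
python3 -c "
from cell import manip
print(manip.sign_off())"
```

```text
the job is handed in; nothing more can be done
None
```

I handed the job in at about 33 s: bottle, jar, shaker and ramekin each stand upright on their own coaster, a few mm from centre by the last pictures, with the tray empty and the wine glass untouched; the sign-off gave no verdict.

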